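# Close the coal pot's vent with the forked lifter

## Task

Pick up the forked lifter by its wooden grip, slide its tines under the flange of the red damper plug, and carry the plug level, without touching it with the fingers, to the coal pot. Lower its spigot into the vent hole until the lifter's flat blade just rests on the sprung top plate (its height is not known, so feel for it; clearly touching, but never pressing with more than about a kilogram's weight), then draw the lifter straight back out from under the plug with the blade still sliding lightly on the plate, so that the plug drops fully home. Finally stand the lifter upright on its flat blade on the cement ledge, let go of it, and leave everything else undisturbed.

Things in the scene. Friction and masses are not known exactly. Their poses are not given: they have to be found in the camera images.
- lifter_grip (a point): Centre of the lifter's wooden grip: 60 mm long (x), 22 wide (y), 38 high; pinch across y from above. Rigid 0.25 kg lifter on a flat steel blade 4 mm thick, 54 wide. x points to the tine tips, z up. Grip centre: 72 mm above the blade's underside, 90 mm behind (-x) lifter_fork, joined by a 24 x 16 mm post. The blade runs from 31 mm behind the grip centre to 40 mm ahead of lifter_fork.
- lifter_fork (a point): Point under the lifter's blade, in the middle of the 26 mm wide slot between its tines, where the plug's spigot belongs; axes as lifter_grip. The slot's closed end is 16 mm behind this point, the tine tips 40 mm ahead; the slot widens to 36 mm over the last 12 mm.
- plug: Loose damper plug, 0.14 to 0.24 kg, standing on the ledge on its spigot. Origin: centre of the spigot's underside, z up. Spigot 22 mm diameter, 10 mm long (foot tapers to 17 mm over the lowest 3 mm); above it a red flange 52 mm diameter, 6 thick; on top a brass boss 18 mm diameter, 6 high. With the blade under the flange the spigot reaches 6 mm below the blade.
- pot: Fixed round dark steel coal pot, rim 200 mm diameter, 100 mm high; above its middle a square 150 mm steel top plate, always higher than the rim. Origin: centre of the underside, z up. The plate yields straight down on a spring: 0.5 N to start, then 2.5 N per mm. Lifter on pot or plate: at most 14 N.
- vent (a point): Point on the axis of the plate's vent hole (26 mm diameter, 5 mm deep), fixed to the pot 115 mm above its underside: the LOWEST height of the plate's upper face. The plate is wound up by an unmeasured 0 to 30 mm above this point, so its height must be felt; x and y are those of the hole.
- flap (a joint): Weak sprung flap in the vent, moving with the plate. Its top lies 7 mm below the plate's upper face, so it stays at 0 m while the blade is under the flange; the spigot pushes it down to about 0.003 when the plug is fully home, its flange on the plate. Full push takes under 1 N.
- tongs: Bystander: steel tongs, 280 mm long, 70 wide, 10 high, lying; origin under the middle. Leave alone.
- bowl: Bystander: blue plastic bowl upside down, 140 mm diameter, 61 high; origin under its centre. Leave alone.
- cup: Bystander: white ceramic cup, 76 mm diameter, 80 high; origin under its centre. Leave alone.
- block: Bystander: wooden block 90 x 60 x 40 mm high; origin under its centre. Leave alone.
- pan: Bystander: aluminium pan 190 mm diameter, 45 high, clip handle reaching 220 mm along its +x; origin under the bowl's centre. Leave alone.
- tinderbox: Bystander: open plywood box 110 x 75 x 35 mm high; origin under its centre. Leave alone.
There are look-alikes about, which are no part of the job. Leave any turquoise look-alike of the part that bears lifter_grip alone.

How it is judged:
On the way, in this order (a step that is already met when the one before it is completed fails the run):
1. the plug rides on the lifter, clear of the ledge and level (height (world z) of plug above 0.05 m and contact force between lifter and plug above 0.3 N and angle between plug's own z axis and vertical below 0.15 rad), for 0.3 s.
2. the spigot is in the vent and the blade under the plug rests on the plate with 1 to 14 N (angle between plug's own z axis and vertical below 0.1 rad and horizontal distance between plug and vent below 0.004 m and horizontal distance between lifter_fork and vent below 0.016 m and contact force between lifter and pot between 1 and 14 N), for 0.2 s.
3. the blade, drawn 20 to 50 mm back, still slides on the plate while the plug stays in the vent (horizontal distance between lifter_fork and vent between 0.02 and 0.05 m and horizontal distance between plug and vent below 0.004 m and contact force between lifter and pot above 0.3 N), for 0.05 s.
At the end, for the whole second after the job is handed in: The plug sits level (within 0.06 rad) and still in the vent, within 4 mm of its axis, with the flap pushed down more than 2 mm; the lifter stands still, upright (within 0.06 rad) on its blade on the ledge (fork point below 6 mm), touching neither plug nor pot (value of joint flap above 0.002 m and horizontal distance between plug and vent below 0.004 m and angle between each of plug, lifter_fork's own z axis and vertical below 0.06 rad and linear speed of each of plug, lifter below 0.02 m/s and contact force between lifter and plug below 0.05 N and contact force between lifter and pot below 0.05 N and height (world z) of lifter_fork below 0.006 m).
It fails at once if the lifter presses on the coal pot or its plate with more than 14 N (contact force between lifter and pot above 14 N).
It fails at once if the plug is tilted more than 0.25 rad (angle between plug's own z axis and vertical above 0.25 rad).
It fails at once if the fingers touch the plug (contact force between the fingers and plug above 0.2 N).
It fails at once if the robot itself touches the coal pot (contact force between any of the fingers, the arm and pot above 1 N).
It fails at once if a bystander (tongs, bowl, cup, block, pan, tinder box) is moved more than 20 mm (distance of any of tongs, bowl, cup, block, pan, tinderbox from where it was at the start of the episode above 0.02 m).
It also fails if it takes over 72 s, if anything falls off the work surface, if the arm or the gripper's body presses on something with over 40 N, if the wrist force passes 120 N, or if a joint passes its speed limit or range.

## Robot

A 6-joint arm with a two-finger parallel gripper is mounted at the origin on the work surface. World frame = base frame: x ahead of the robot, y to its left, z up, the work surface at z = 0. Lengths are in m, angles in rad, forces in N, time in s.
With the tool pointing down it reaches from about 0.35 to 0.8 m from the base axis. Payload 7.3 kg.
Tool frame: the origin (TCP) lies midway between the tips of the shut fingers; the grasp point (between the pads) lies 19 mm behind it; z points along the fingers, y is the line along which they close (so a half turn about z gives the same grasp; the last joint's range is limited). The gripper opens to 85 mm and grips with 20 to 120 N. Pads are 22 mm wide; open, the fingers measure 114 mm over their backs; the gripper's body (76 mm by 85 mm) begins 54 mm behind the grasp point. The pads swing forward as they close: fully open they stand 13 mm farther back than shut.
Start: joints at [0.972, 0.342, 1.524, -0, 1.275, -0.146], TCP at [0.23, 0.472, 0.231] pointing down, gripper open.
Joint ranges: [-2.53, 2.53], [-0.77, 2.02], [0.04, 2.7], [-1, 4.14], [0.28, 2.66], [-3.11, 3.11]. Speed limits (rad/s): [2.57, 2.57, 3.14, 3.14, 3.14, 3.14].

## Interface

Orientations are given as a unit quaternion [w, x, y, z].
In Python, from station import bot, vision, hand_in gives the robot as it stands.
- The arm moves only by the shell command python3 -m inch 'ROWS' [OPENING] [FORCE]. ROWS is JSON, a list of rows, each a list of 6 numbers: the shift along the tool's x, y, z as a fraction of full scale, then the turn, a rotation vector about the tool's x, y, z as a fraction of full scale. In form: [[dx, dy, dz, rx, ry, rz], ...]. A call has 1 to 5 rows; each row shifts and turns the commanded pose from where the row before left it, along the tool's axes as they then stand; what a row does not reach is not made up. Full scale, the value 1, is 0.15 m for a shift and 5 degrees for a turn. A row lasts 1/8 s, in which the tool goes at most 62.5 mm and 10.7 degrees, less where a joint would pass 70% of its speed; a pose out of reach is approached as far as the arm can. A call with a number of a shift or a turn outside -1 to 1 is refused whole. A call with a gripper value outside its range is refused whole. OPENING is the opening, from -1 (shut) to 1 (fully open), set as the call begins (- or left out, the last holds). The fingers move at their own pace and stop on an object; FORCE is the grip in N (left out, the last holds). Time passes only in rows, so rows that do not move let the fingers close. It gives the time, the measured TCP pose, the force, the opening and the grip force at its end, in the units of the state.
- bot.get_state(): the state, without advancing time (a new reading comes with each control period).
- vision.camera(name): name is "side" or "top"; returns a dict with "image" (420x560x3 uint8, red, green, blue), "fx", "fy", "cx", "cy" (pixels), "D" ([k1, k2, p1, p2, k3] as OpenCV has them; the pictures are not rectified), "xyz" and "rotation" of the camera in the world. Camera axes: x right, y down, z forward; pixel columns grow to the right and rows downward; lengths in m; the calibration is good to about 2 mm. A picture is of the moment at which its call begins. There is no depth.
- hand_in(): hands the job in; it is judged then, once.
The state is a dict: "t": time; "joints": joint angles; "joint_vel": joint speeds; "tau": joint torques, N m; "position": TCP position; "eef_rot": TCP orientation; "ft_force": force on the tool from outside, world axes, zero at the start; "wrist_torque": the same for the moment, N m; "gripper_width": finger opening in m; "grasp_force": force on a finger pad.
Only numpy, scipy, OpenCV 4.12 (cv2) and the standard library are available. Lean on these libraries where they do the work, as an engineer would, in place of code of your own. Each camera call takes 0.05 s, during which the arm holds its last target. There are 200 camera calls.

## Working session

There is one attempt and no reset: what is moved stays moved. The work goes in short steps, Python scripts to look and compute and a shell command to move; the robot and the scene stay as the last step left them, time stands still between calls to the robot, and variables do not carry over. Pictures are saved under pics/ and viewed, at most 11 in all, crops included, and the job is handed in when it is done.

```bash
mkdir -p pics; ls; cat > h.py <<'E'
import numpy as np, cv2
from station import bot, vision
from scipy.spatial.transform import Rotation as R
def cam(n):
    c=vision.camera(n); K=np.array([[c['fx'],0,c['cx']],[0,c['fy'],c['cy']],[0,0,1.]])
    r=np.array(c['rotation'],float)
    if r.shape!=(3,3): r=R.from_quat(np.r_[r.ravel()[1:],r.ravel()[0]]).as_matrix()
    return c['image'],K,np.array(c['D'],float),np.array(c['xyz'],float),r
def ray(C,px,z):
    _,K,D,p,r=C
    u=cv2.undistortPoints(np.array([[px]],float),K,D)[0,0]
    d=r@np.r_[u,1]; return p+d*(z-p[2])/d[2]
def proj(C,X):
    _,K,D,p,r=C
    return cv2.projectPoints(np.array([X],float),cv2.Rodrigues(r.T)[0],-r.T@p,K,D)[0][0,0]
def save(C,f,box=None,s=1):
    im=C[0][...,::-1]
    if box: x0,y0,x1,y1=box; im=im[y0:y1,x0:x1]
    cv2.imwrite('pics/'+f,cv2.resize(im,None,fx=s,fy=s,interpolation=cv2.INTER_CUBIC))
E
python3 - <<'E'
from h import *
for n in('top','side'):
    C=cam(n); save(C,n+'0.png',s=1.4); print(n,C[1].round(1).tolist(),C[2],C[3],C[4].round(3).tolist())
s=bot.get_state();print(s)
E
```

```text
pics
top [[467.0, 0.0, 285.3], [0.0, 467.0, 210.9], [0.0, 0.0, 1.0]] [-0.09629747  0.          0.          0.          0.        ] [0.29501608 0.01272241 1.64210657] [[-0.008, -0.99, 0.144], [-1.0, 0.01, 0.012], [-0.013, -0.144, -0.99]]
side [[382.8, 0.0, 284.8], [0.0, 382.8, 205.8], [0.0, 0.0, 1.0]] [-0.07288871  0.          0.          0.          0.        ] [ 0.08047392 -0.56304068  0.90643345] [[0.78, -0.475, 0.408], [-0.626, -0.572, 0.53], [-0.018, -0.668, -0.744]]
{'t': 0.1, 'joints': array([ 9.72002620e-01,  3.42689261e-01,  1.52493796e+00,  2.42447569e-05,
        1.27537170e+00, -1.46007780e-01]), 'joint_vel': array([ 0.00094143, -0.00174393, -0.0025409 ,  0.00026246, -0.00015514,
        0.00122025]), 'tau': array([ 1.87744896e-03, -4.34448230e+01, -2.46491128e+01, -1.19273323e-04,
        4.66928803e-03, -8.25316306e-06]), 'position': array([0.22944798, 0.47181172, 0.2306709 ]), 'eef_rot': array([-2.66637713e-04,  2.24467389e-01,  9.74481347e-01, -6.50721353e-04]), 'ft_force': array([-0.15604881, -0.14492795,  0.32330643]), 'wrist_torque': array([ 0.01893763,  0.0507012 , -0.03004233]), 'grasp_force': 0.0, 'gripper_width': 0.08530764812586368}
```

View pics/top0.png

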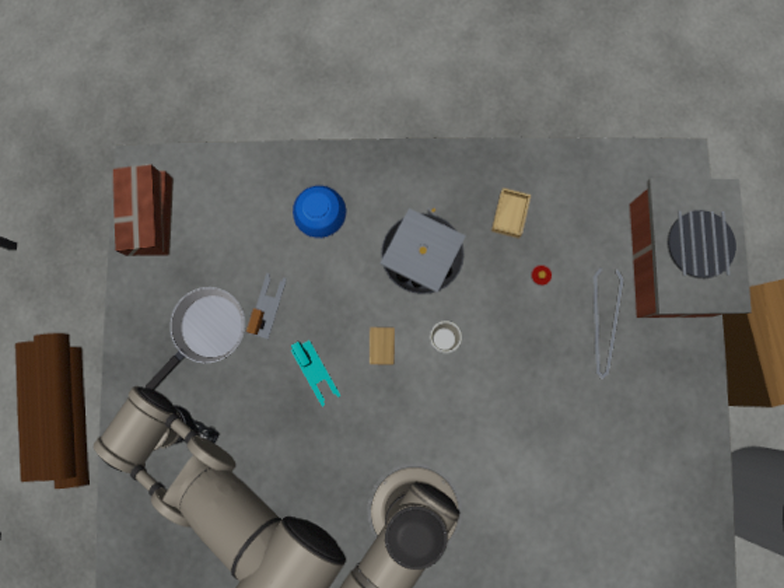

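View pics/side0.png

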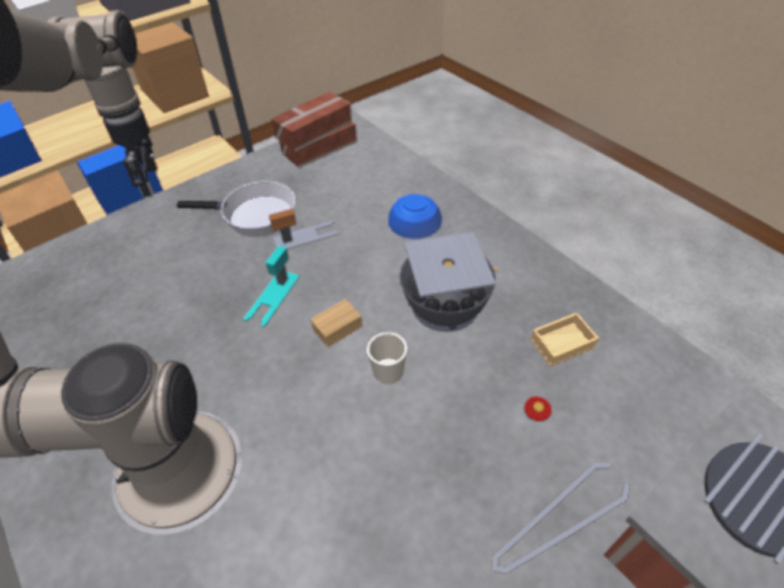

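The top view (784×588) shows the steel-bladed lifter with a wooden grip at (257,321), tines towards (275,280). It also shows the turquoise look-alike at (316,372), the red plug at (541,275), and the pot vent at (423,250). Two things could be taken for the lifter: steel/wood (257,321) and turquoise (303,352). I choose steel/wood, and I'll check it in one crop montage.

```bash
python3 - <<'E'
from h import *
T=cam('top');S=cam('side')
def crop(C,x,y,w,h,s):
    im=C[0][y:y+h,x:x+w,::-1]; im=cv2.resize(im,None,fx=s,fy=s,interpolation=cv2.INTER_CUBIC)
    for i in range(0,w,10): cv2.line(im,(i*s,0),(i*s,4 if i%50 else 10),(0,255,255),1)
    for i in range(0,h,10): cv2.line(im,(0,i*s),(4 if i%50 else 10,i*s),(0,255,255),1)
    return im
a=np.hstack([crop(T,160,190,66,50,6),crop(T,265,140,66,50,6)])
b=np.hstack([crop(S,185,140,66,50,6),crop(S,285,165,66,50,6)])
cv2.imwrite('pics/m1.png',np.vstack([a,b]))
im=T[0].astype(int)
for n,C in(('top',T),('side',S)):
    im=C[0].astype(int); m=(im[...,0]>110)&(im[...,1]<50)&(im[...,2]<50)
    k,l,st,ce=cv2.connectedComponentsWithStats(m.astype(np.uint8))
    for i in range(1,k):
        if st[i,4]>30: print(n,st[i],ce[i],ray(C,ce[i],.016))
E
```

```text
top [380 190  14  13 115] [386.47826087 196.09565217] [ 0.5807496  -0.32606409  0.016     ]
side [376 284  17  16 133] [383.55639098 292.63157895] [ 0.57622612 -0.33047447  0.016     ]
```

View pics/m1.png

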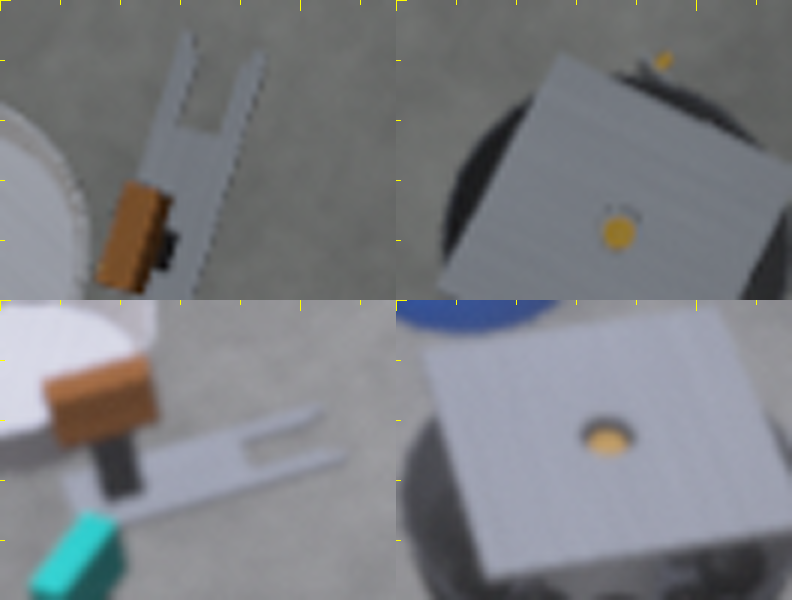

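The crop confirms steel blade and wooden grip. Top view: tips at crop (188,35) and (260,55), slot end at (178,126) and (218,135), grip top at (127,182), (170,195), (97,283) and (140,291). Side view: tips at (320,409) and (342,456), hole centre near (608,435). I need a fuller look at the plate.

```bash
python3 - <<'E'
from h import *
T=cam('top');S=cam('side')
def crop(C,x,y,w,h,s):
    im=C[0][y:y+h,x:x+w,::-1]; im=cv2.resize(im,None,fx=s,fy=s,interpolation=cv2.INTER_CUBIC)
    if s>6: im=np.clip((im.astype(float)-60)*1.8+60,0,255).astype(np.uint8)
    for i in range(0,w,10): cv2.line(im,(i*s,0),(i*s,6),(0,255,255),1)
    for i in range(0,h,10): cv2.line(im,(0,i*s),(6,i*s),(0,255,255),1)
    return im
a=np.hstack([crop(T,268,143,66,70,6),crop(S,286,160,66,70,6)])
b=np.hstack([crop(T,286,173,33,15,12),crop(S,304,181,33,15,12)])
cv2.imwrite('pics/m2.png',np.vstack([a,b]))
E
```

```text
(no output)
```

View pics/m2.png

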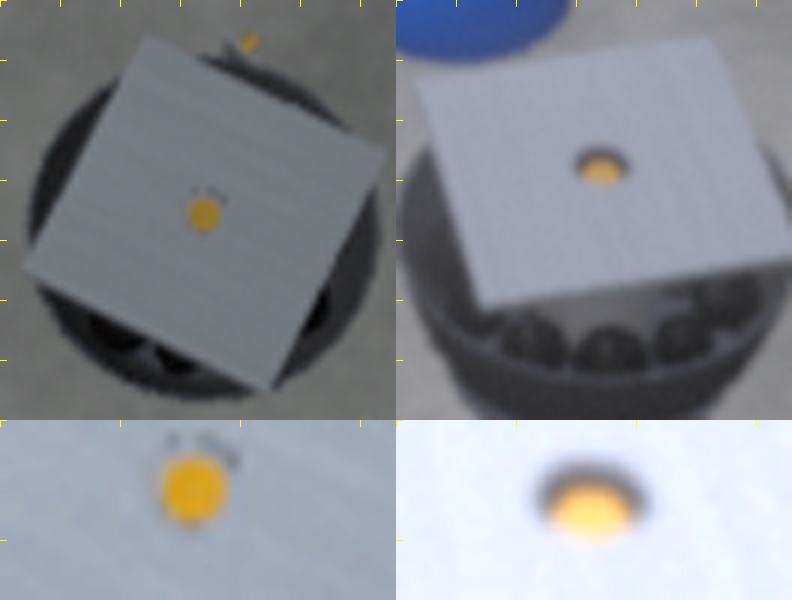

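```bash
cat > fit.py <<'E'
from h import *
from scipy.optimize import least_squares
T=cam('top');S=cam('side')
o=lambda x,y,s,p:[((u+.5)/s-.5+x,(v+.5)/s-.5+y) for u,v in p]
# lifter, fork frame
M=[(.04,.018+.0045,.004),(.04,-.0225,.004),(-.016,.013,.004),(-.016,-.013,.004)]
G=[(-.06,.011,.091),(-.06,-.011,.091),(-.12,.011,.091),(-.12,-.011,.091)]
obsT=o(160,190,6,[(188,35),(260,55),(178,126),(218,135),(127,182),(170,195),(97,283),(140,291)])
obsS=o(185,140,6,[(320,109),(342,156),(240,142),(247,167)])
def pts(p,X):
    c,s=np.cos(p[2]),np.sin(p[2]); return [(p[0]+c*x-s*y,p[1]+s*x+c*y,z) for x,y,z in X]
def show(n,f,p0):
    r=least_squares(f,p0,x_scale=[.01]*len(p0)); print(n,r.x.round(4),'res',r.fun.round(1).tolist());return r.x
fT=lambda p:np.ravel([proj(T,a)-b for a,b in zip(pts(p,M+G),obsT)])
fS=lambda p:np.ravel([proj(S,a)-b for a,b in zip(pts(p,M),obsS)])
show('lT',fT,[.5,.3,-.2]);show('lS',fS,[.5,.3,-.2]);l=show('lTS',lambda p:np.r_[fT(p),fS(p)],[.5,.3,-.2])
c,s=np.cos(l[2]),np.sin(l[2]);print('grip',l[0]-.09*c,l[1]-.09*s)
P=[(.075,.075,0),(.075,-.075,0),(-.075,-.075,0),(-.075,.075,0)]
pT=o(268,143,6,[(148,37),(387,155),(268,391),(23,268)])
pS=o(286,160,6,[(20,85),(310,37),(89,306)])
hS=o(304,181,12,[(196,79)])[0]
def sq(p):return [(x,y,p[3]) for x,y,_ in pts(p,P)]
gT=lambda p:np.ravel([proj(T,a)-b for a,b in zip(sq(p),pT)])
def gS(p):
    q=sq(p);return np.r_[np.ravel([proj(S,a)-b for a,b in zip([q[0],q[1],q[3]],pS)]),proj(S,(p[0],p[1],p[3]))-hS]
# side order: which corners? brute force cyc
import itertools
best=min(([*pm] for pm in itertools.permutations(range(4),3)),key=lambda pm:least_squares(lambda p:np.r_[gT(p),np.ravel([proj(S,sq(p)[i])-b for i,b in zip(pm,pS)])],[.63,0,-.4,.13]).cost)
print(best)
gS=lambda p:np.r_[np.ravel([proj(S,sq(p)[i])-b for i,b in zip(best,pS)]),proj(S,(p[0],p[1],p[3]))-hS]
v=show('pT',gT,[.63,0,-.4,.13]);show('pS',gS,v);show('pTS',lambda p:np.r_[gT(p),gS(p)],v)
E
python3 fit.py
```

```text
lT [ 0.5489  0.3588 -0.2478] res [0.0, -0.2, 0.0, -0.6, 0.1, 0.3, 0.4, 0.5, 0.2, -0.1, -0.8, -0.7, 0.5, 0.3, -0.5, 0.5]
lS [ 0.5475  0.3584 -0.3213] res [0.5, -0.1, 0.2, -0.1, -0.7, -0.1, -0.0, 0.3]
lTS [ 0.5484  0.3584 -0.2561] res [0.3, -0.1, 0.2, -0.4, 0.2, 0.4, 0.5, 0.6, 0.2, 0.0, -0.8, -0.6, 0.3, 0.4, -0.6, 0.6, 0.1, -0.6, 0.6, -0.8, -0.6, 0.0, 0.5, 0.3]
grip 0.4613327271357385 0.381186895948349
[3, 0, 2]
pT [ 0.6274 -0.0251 -0.4835  0.1173] res [-0.0, -0.2, 0.1, -0.1, -0.3, 0.0, 0.3, 0.2]
pS [ 0.632  -0.0145 -0.4699  0.1243] res [-0.1, -0.2, -0.0, 0.2, 0.1, 0.0, 0.0, -0.1]
pTS [ 0.623  -0.0242 -0.4768  0.1371] res [-0.5, -0.5, 0.3, -0.4, -0.1, 0.4, -0.2, 0.5, -0.3, -0.4, 0.7, 0.1, -0.3, 0.5, 0.2, 0.1]
```

```bash
cat > go.py <<'E'
import sys,numpy as np
from station import bot
from scipy.spatial.transform import Rotation as R
# usage: go.py x y z [heading of lifter, deg]; z of TCP
def go(x,y,z,h=None):
    s=bot.get_state(); q=s['eef_rot']; r=R.from_quat(np.r_[q[1:],q[0]])
    d=r.inv().apply(np.array([x,y,z])-s['position'])
    print('t',round(s['t'],2),'pos',s['position'].round(4),'shift',(d/.15).round(3),'F',s['ft_force'].round(2),'w',round(s['gripper_width'],4),'j',s['joints'].round(2))
    if h is not None:
        a=np.radians(h); T=R.from_matrix(np.array([[-np.cos(a),-np.sin(a),0],[-np.sin(a),np.cos(a),0],[0,0,-1]]).T)
        print('turn/5deg',(np.degrees((r.inv()*T).as_rotvec())/5).round(3), 'shift in target frame',(T.inv().apply(np.array([x,y,z])-s['position'])/.15).round(3))
if __name__=='__main__': go(*map(float,sys.argv[1:]))
E
python3 go.py .461 .381 .16 -14.6
python3 -c "
from h import *
T=cam('top')
for p in [(245,325),(208,325)]: print(ray(T,(p[0]/1.4,p[1]/1.4),.045))"
```

```text
t 0.4 pos [0.2296 0.4721 0.2312] shift [-1.653  0.129  0.475] F [ 0.11 -0.66  0.4 ] w 0.0851 j [ 0.97  0.34  1.52  0.    1.28 -0.15]
turn/5deg [-2.000e-03 -0.000e+00 -2.269e+00] shift in target frame [-1.646 -0.199  0.475]
[0.4565069  0.41503907 0.045     ]
[0.45714812 0.50837699 0.045     ]
```

```bash
python3 -m inch '[[0,0,0,0,0,-0.75],[0,0,0,0,0,-0.75],[0,0,0,0,0,-0.77]]' -0.1 40
python3 -m inch '[[-0.33,-0.04,0.06,0,0,0],[-0.33,-0.04,0.06,0,0,0],[-0.33,-0.04,0.06,0,0,0],[-0.33,-0.04,0.06,0,0,0],[-0.33,-0.04,0.06,0,0,0]]'
python3 -m inch '[[0,0,0,0,0,0],[0,0,0,0,0,0],[0,0,0,0,0,0]]'
python3 go.py .461 .381 .056 -14.6
python3 -c "
from h import *
C=cam('top');save(C,'t3.png',(150,180,250,255),8)"
```

```text
t: 0.82
position: [0.2296, 0.4721, 0.2313]
eef_rot: [0.0, 0.126, 0.992, 0.0]
ft_force: [-0.2, 0.6, -0.1]
gripper_width: 0.0388
grasp_force: 0.0
t: 1.45
position: [0.4631, 0.38, 0.1861]
eef_rot: [0.0, 0.127, 0.992, 0.0]
ft_force: [0.2, 1.1, -0.1]
gripper_width: 0.0382
grasp_force: 0.0
t: 1.82
position: [0.4606, 0.3814, 0.1867]
eef_rot: [0.0, 0.126, 0.992, 0.0]
ft_force: [-0.3, -0.2, 0.4]
gripper_width: 0.0385
grasp_force: 0.0
t 1.82 pos [0.4606 0.3814 0.1867] shift [-0.003 -0.002  0.872] F [-0.32 -0.2   0.36] w 0.0385 j [ 0.56  0.51  1.38  0.    1.25 -0.75]
turn/5deg [0.005 0.    0.017] shift in target frame [-0.003 -0.002  0.872]
```

View pics/t3.png

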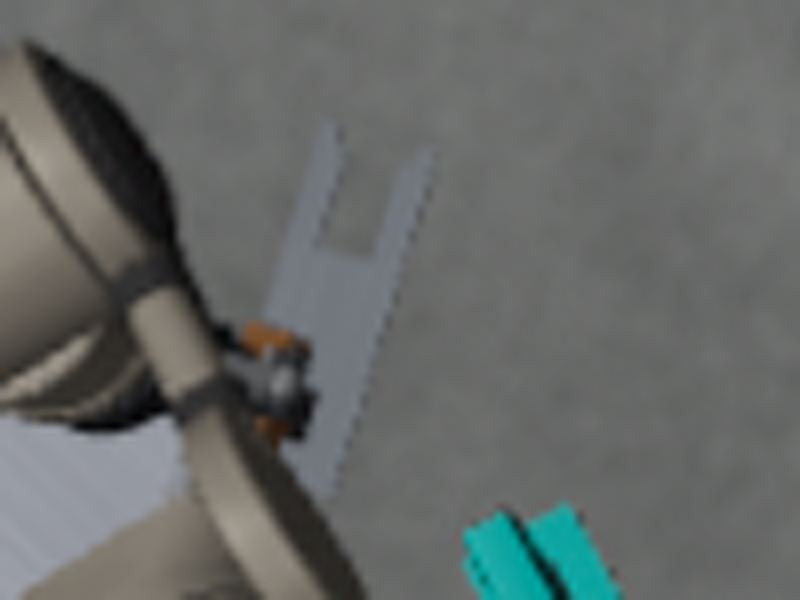

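The picture shows the fingers straddling the wooden grip, centred near (275,385), with the blade clear at right. I'll descend and grip.

```bash
python3 -m inch '[[0,0,0.25,0,0,0],[0,0,0.25,0,0,0],[0,0,0.25,0,0,0],[0,0,0.12,0,0,0],[0,0,0,0,0,0]]'
python3 -m inch '[[0,0,0,0,0,0],[0,0,0,0,0,0],[0,0,0,0,0,0],[0,0,0,0,0,0]]' -1 100
python3 go.py .461 .381 .156 -14.6
```

```text
t: 2.5
position: [0.4602, 0.3809, 0.0548]
eef_rot: [-0.001, 0.126, 0.992, -0.001]
ft_force: [0.1, 0.4, -0.3]
gripper_width: 0.0384
grasp_force: 0.0
t: 3.0
position: [0.462, 0.3815, 0.0571]
eef_rot: [0.001, 0.127, 0.992, 0.001]
ft_force: [-1.6, 2.1, 6.1]
gripper_width: 0.0207
grasp_force: 98.6
t 3.0 pos [0.462  0.3815 0.0571] shift [ 0.005 -0.003 -0.659] F [-1.57  2.05  6.07] w 0.0207 j [ 0.56  0.65  1.52  0.    0.96 -0.75]
turn/5deg [0.024 0.014 0.003] shift in target frame [ 0.006 -0.005 -0.659]
```

```bash
python3 -m inch '[[0,0,-0.2,0,0,0],[0,0,-0.27,0,0,0],[0,0,-0.28,0,0,0],[0,0,-0.27,0,0,0],[0,0,-0.27,0,0,0]]'
python3 -m inch '[[0,0,0,0,0,0.75],[0,0,0,0,0,0.75],[0,0,0,0,0,0.75],[0,0,0,0,0,0.75],[0,0,0,0,0,0]]'
python3 go.py .4306 -.244 .25 -29.6
```

```text
t: 3.62
position: [0.4613, 0.3802, 0.2503]
eef_rot: [-0.0, 0.127, 0.992, -0.0]
ft_force: [0.5, -0.3, -1.4]
gripper_width: 0.0206
grasp_force: 98.1
t: 4.25
position: [0.4615, 0.3803, 0.2489]
eef_rot: [-0.0, 0.255, 0.967, -0.0]
ft_force: [-0.7, 0.3, -2.6]
gripper_width: 0.0208
grasp_force: 98.1
t 4.25 pos [0.4615 0.3803 0.2489] shift [-1.876 -3.722 -0.004] F [-0.7   0.31 -2.65] w 0.0208 j [ 0.56  0.47  1.28 -0.    1.4  -0.49]
turn/5deg [-0.012 -0.004  0.005] shift in target frame [-1.877 -3.721 -0.007]
```

```bash
python3 -m inch '[[-0.1,-0.2,0,0,0,0],[-0.134,-0.266,0,0,0,0],[-0.134,-0.266,0,0,0,0],[-0.134,-0.266,0,0,0,0],[-0.134,-0.266,0,0,0,0]]' >/dev/null
python3 -m inch '[[-0.134,-0.266,0,0,0,0],[-0.134,-0.266,0,0,0,0],[-0.134,-0.266,0,0,0,0],[-0.134,-0.266,0,0,0,0],[-0.134,-0.266,0,0,0,0]]' >/dev/null
python3 -m inch '[[-0.134,-0.266,0,0,0,0],[-0.134,-0.266,0,0,0,0],[-0.134,-0.266,0,0,0,0],[-0.134,-0.266,0,0,0,0],[0,0,0,0,0,0]]'
python3 go.py .4306 -.244 .09 -29.6
```

```text
t: 6.12
position: [0.4303, -0.2355, 0.2489]
eef_rot: [-0.0, 0.257, 0.967, -0.0]
ft_force: [-0.6, 0.8, -3.1]
gripper_width: 0.0209
grasp_force: 98.9
t 6.12 pos [ 0.4303 -0.2355  0.2489] shift [-0.03  -0.047  1.059] F [-0.58  0.81 -3.12] w 0.0209 j [-0.66  0.26  1.58 -0.    1.29 -1.71]
turn/5deg [-0.009 -0.002 -0.027] shift in target frame [-0.029 -0.048  1.059]
```

```bash
python3 -m inch '[[0,0,0.25,0,0,0],[0,-0.025,0.3,0,0,0],[0,-0.022,0.3,0,0,0],[0,0,0.25,0,0,0],[0,0,0.05,0,0,0]]' >/dev/null
python3 -m inch '[[0,0,0,0,0,0],[0,0,0,0,0,0]]'
cat > mon.py <<'E'
import sys
from h import *
def crop(C,x,y,w,h,s):
    im=C[0][y:y+h,x:x+w,::-1]; im=cv2.resize(im,None,fx=s,fy=s,interpolation=cv2.INTER_CUBIC)
    for i in range(0,w,10): cv2.line(im,(i*s,0),(i*s,6),(0,255,255),1)
    for i in range(0,h,10): cv2.line(im,(0,i*s),(6,i*s),(0,255,255),1)
    return im
T=cam('top');S=cam('side'); a=[int(v) for v in sys.argv[2:]]
cv2.imwrite('pics/'+sys.argv[1],np.vstack([crop(T,a[0],a[1],99,37,8),crop(S,a[2],a[3],99,37,8)]))
E
python3 mon.py m4.png 330 185 320 255
```

```text
t: 7.0
position: [0.4284, -0.2395, 0.0784]
eef_rot: [0.001, 0.255, 0.967, -0.001]
ft_force: [-0.1, 0.3, -2.8]
gripper_width: 0.0209
grasp_force: 98.6
```

View pics/m4.png

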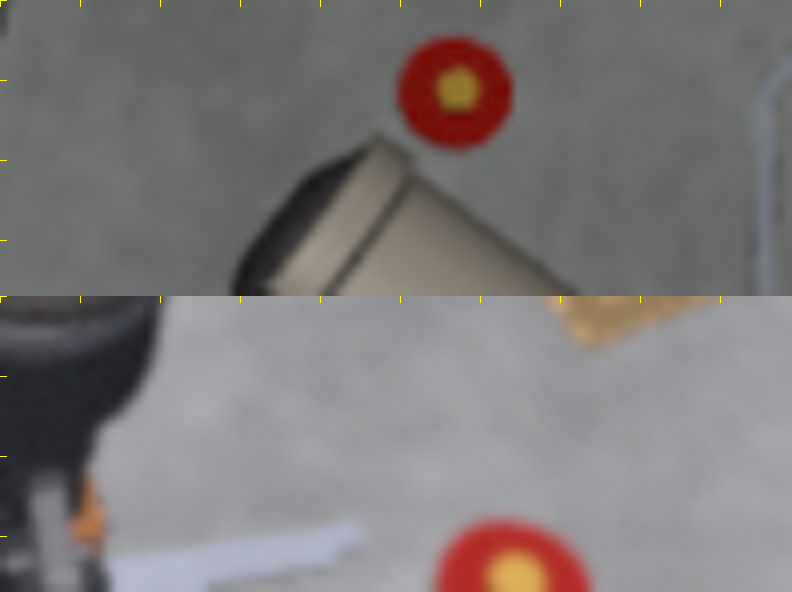

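The top view is blocked by the wrist: it shows the plug flange centred at crop (455,92) and the boss at (457,89). The side view shows the tine tip near (355,530) and the plug at (515,575), cut off. I'll take a lower side crop.

```bash
python3 - <<'E'
from h import *
S=cam('side'); x,y,w,h,s=328,272,72,36,11
im=cv2.resize(S[0][y:y+h,x:x+w,::-1],None,fx=s,fy=s,interpolation=cv2.INTER_CUBIC)
for i in range(0,w,10): cv2.line(im,(i*s,0),(i*s,6),(0,255,255),1)
cv2.imwrite('pics/s5.png',im)
st=bot.get_state();print(st['position'].round(4),st['eef_rot'].round(4))
E
```

```text
[ 0.428  -0.2394  0.0779] [ 1.100e-03  2.553e-01  9.669e-01 -4.000e-04]
```

View pics/s5.png

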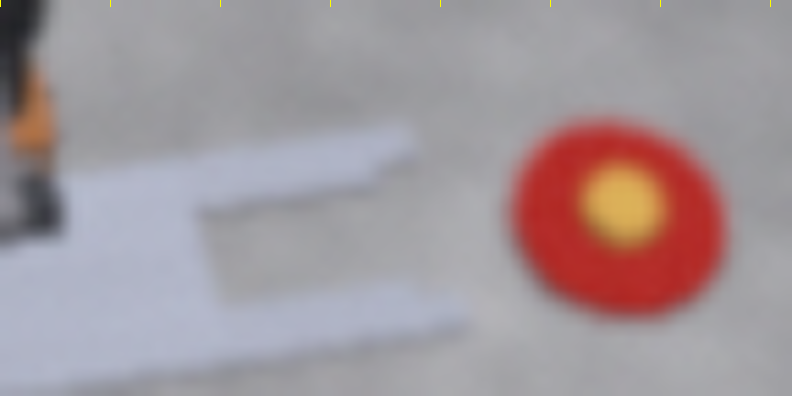

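The side crop shows the slot end corners at (200,210) and (218,303), tine-tip outers at (412,122) and (468,322), flare starts at (373,185) and (410,283), and boss centre (622,203).

```bash
cat > rel.py <<'E'
from h import *
from scipy.optimize import least_squares
S=cam('side');T=cam('top')
o=lambda x,y,s,p:[((u+.5)/s-.5+x,(v+.5)/s-.5+y) for u,v in p]
zb=.0779-.0565+.004
M=[(-.016,.013),(-.016,-.013),(.04,.027),(.04,-.027),(.028,.013),(.028,-.013)]
ob=o(328,272,11,[(200,210),(218,303),(412,122),(468,322),(373,185),(410,283)])
def P(p): c,s=np.cos(p[2]),np.sin(p[2]); return [(p[0]+c*x-s*y,p[1]+s*x+c*y,zb) for x,y in M]
f=lambda p:np.ravel([proj(S,a)-b for a,b in zip(P(p),ob)])
r=least_squares(f,[.51,-.28,-.5],x_scale=[.01,.01,.1]);print('fork side',r.x,np.degrees(r.x[2]),r.fun.round(1))
h=np.radians(-29.58);print('fork FK',.428+.09*np.cos(h),-.2394+.09*np.sin(h))
print('plug boss side',ray(S,o(328,272,11,[(622,203)])[0],.022))
print('plug boss top',ray(T,o(330,185,8,[(458,89)])[0],.022),'flange',ray(T,o(330,185,8,[(455,92)])[0],.014))
E
python3 rel.py
```

```text
fork side [ 0.5067843  -0.28435689 -0.5440634 ] -31.17253671872401 [-0.5 -0.3  0.3  0.2 -0.1  0.2  0.4  0.4  0.3 -0.3 -0.4 -0.3]
fork FK 0.5062700565290088 -0.28382744929596754
plug boss side [ 0.57974625 -0.32775186  0.022     ]
plug boss top [ 0.58114669 -0.32606028  0.022     ] flange [ 0.58122166 -0.32634015  0.014     ]
```

```bash
python3 -m inch '[[0,-0.005,0.06,0,0,0],[0,-0.005,0.05,0,0,0],[0,0,0,0,0,0]]'
for i in 1 2; do python3 -m inch '[[0,0,0.008,0,0,0],[0,0,0,0,0,0]]'|grep -E "posi|force"; done
python3 go.py .428 -.239 .06 -29.6
```

```text
t: 7.62
position: [0.4261, -0.2399, 0.0593]
eef_rot: [-0.001, 0.255, 0.967, 0.0]
ft_force: [0.3, 1.0, -2.3]
gripper_width: 0.0206
grasp_force: 98.7
position: [0.4268, -0.2403, 0.0591]
ft_force: [-0.4, 0.0, -1.9]
grasp_force: 98.7
position: [0.4267, -0.2403, 0.0579]
ft_force: [-1.2, -0.1, -2.8]
grasp_force: 98.7
t 8.12 pos [ 0.4267 -0.2403  0.0579] shift [-0.003  0.012 -0.014] F [-1.25 -0.12 -2.81] w 0.021 j [-0.67  0.5   1.84  0.    0.81 -1.72]
turn/5deg [0.001 0.001 0.002] shift in target frame [-0.003  0.012 -0.014]
```

```bash
for i in 1 2 3; do python3 -m inch '[[0,0,0.006,0,0,0],[0,0,0,0,0,0]]'|grep -E "posi|ft_force"; done
```

```text
position: [0.4268, -0.2403, 0.0571]
ft_force: [0.2, 0.2, -1.1]
position: [0.4268, -0.2402, 0.057]
ft_force: [-2.6, 3.4, 8.6]
position: [0.4269, -0.2402, 0.057]
ft_force: [-5.8, 4.6, 18.2]
```

```bash
python3 -m inch '[[0,0,-0.027,0,0,0],[0,0,0,0,0,0]]'|grep -E "posi|ft_force"
for i in 1 2 3 ; do python3 -m inch '[[-0.06,0,0,0,0,0],[-0.06,0,0,0,0,0],[-0.06,0,0,0,0,0],[0,0,0,0,0,0]]'|grep -E "posi|ft_force"; done
python3 - <<'E'
from h import *
S=cam('side'); x,y,w,h,s=340,272,72,36,11
im=cv2.resize(S[0][y:y+h,x:x+w,::-1],None,fx=s,fy=s,interpolation=cv2.INTER_CUBIC)
cv2.imwrite('pics/s6.png',im)
E
```

```text
position: [0.4269, -0.2404, 0.0594]
ft_force: [0.5, -1.0, -1.6]
position: [0.4509, -0.2541, 0.059]
ft_force: [0.5, 0.3, -2.4]
position: [0.4743, -0.2674, 0.0592]
ft_force: [0.9, -0.3, -3.1]
position: [0.4978, -0.2807, 0.0592]
ft_force: [-0.7, -0.6, -1.9]
```

View pics/s6.png

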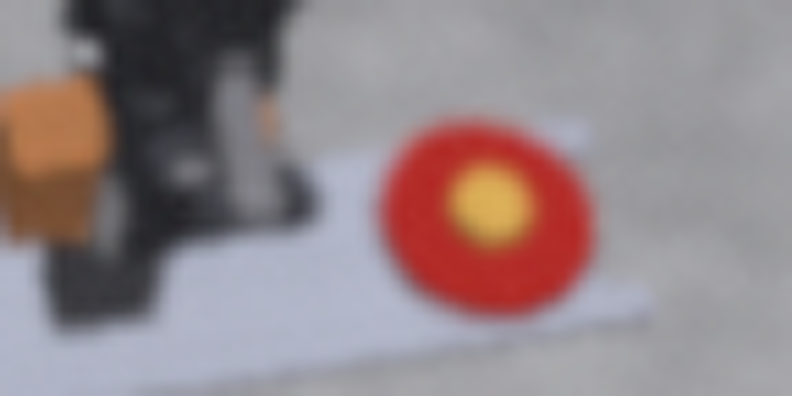

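The plug's boss is unmoved ((490,203) here is the same place as before), and the tines sit evenly under the flange. I'll advance the last 3 mm and lift.

```bash
python3 -m inch '[[-0.022,0,0,0,0,0],[0,0,0,0,0,0],[0,0,-0.015,0,0,0],[0,0,-0.02,0,0,0],[0,0,-0.03,0,0,0]]'|grep -E "posi|ft_force"
python3 -m inch '[[0,0,-0.06,0,0,0],[0,0,-0.1,0,0,0],[0,0,-0.15,0,0,0],[0,0,-0.15,0,0,0],[0,0,-0.15,0,0,0]]'|grep -E "posi|ft_force"
python3 -m inch '[[0,0,-0.15,0,0,0],[0,0,-0.15,0,0,0],[0,0,-0.12,0,0,0],[0,0,-0.06,0,0,0],[0,0,0,0,0,0]]'
python3 go.py .533 -.024 .235 -2.5
```

```text
position: [0.4996, -0.2816, 0.0689]
ft_force: [0.2, 0.2, -3.3]
position: [0.5001, -0.2819, 0.1623]
ft_force: [-0.4, 1.2, -4.5]
t: 12.55
position: [0.5001, -0.282, 0.2333]
eef_rot: [0.001, 0.255, 0.967, -0.0]
ft_force: [0.2, -0.2, -3.3]
gripper_width: 0.0209
grasp_force: 98.7
t 12.55 pos [ 0.5001 -0.282   0.2333] shift [ 0.659  1.604 -0.012] F [ 0.17 -0.2  -3.28] w 0.0209 j [-0.65  0.43  1.38  0.    1.33 -1.7 ]
turn/5deg [-5.000e-03  1.600e-02 -5.418e+00] shift in target frame [-0.144  1.728 -0.011]
```

```bash
cat > red.py <<'E'
from h import *
from scipy.optimize import least_squares
# flange disc seen: red+boss blob; returns blob bbox centre per camera
def blob(C):
    im=C[0].astype(int); m=((im[...,0]>90)&(im[...,1]<60)&(im[...,2]<60)).astype(np.uint8)
    k,l,st,ce=cv2.connectedComponentsWithStats(m); 
    i=1+np.argmax(st[1:,4]); q=np.argwhere(l==i)[:,::-1].astype(np.int32)
    return cv2.fitEllipse(cv2.convexHull(q.reshape(-1,1,2))),st[i]
if __name__=='__main__':
    T=cam('top');S=cam('side');e=[blob(C) for C in(T,S)]
    for x in e: print(np.round(x[0][0],2),np.round(x[0][1],1),round(x[0][2]),x[1])
    f=lambda X:np.r_[proj(T,X)-e[0][0][0],proj(S,X)-e[1][0][0]]
    r=least_squares(f,[.57,-.2,.1],x_scale=.01);print('flange centre',r.x.round(4),r.fun.round(2))
    s=bot.get_state();print(s['t'],s['position'].round(4),s['eef_rot'].round(4),s['ft_force'].round(2),s['wrist_torque'].round(2))
E
python3 red.py
```

```text
[ 88.02 169.35] [13.9 23. ] 172 [ 82 160  13  19 184]
[396.86 254.81] [16.3 20.5] 106 [387 247  21  17 195]
flange centre [  5.5374   5.1292 -11.7888] [ 35.33 -62.84 -88.12  19.32]
12.65 [ 0.4996 -0.2817  0.2319] [-5.000e-04  2.554e-01  9.668e-01  3.000e-04] [ 0.58  0.41 -4.33] [ 0.13  0.19 -0.  ]
```

```bash
sed -i 's/    k,l,st,ce/    m[:,:250]=0; m[:,430:]=0\n    k,l,st,ce/' red.py; python3 red.py; python3 -c "
from h import *
S=cam('side');print(ray(S,(396.86,254.81),.182), .4996+.0911*np.cos(np.radians(-30)))"
```

```text
[ 0.58029572 -0.32816317  0.182     ] 0.5784949142847624Traceback (most recent call last):
  File "red.py", line 11, in <module>
    T=cam('top');S=cam('side');e=[blob(C) for C in(T,S)]
                                  ~~~~^^^
  File "red.py", line 9, in blob
    return cv2.fitEllipse(cv2.convexHull(q.reshape(-1,1,2))),st[i]
           ~~~~~~~~~~~~~~^^^^^^^^^^^^^^^^^^^^^^^^^^^^^^^^^^^
cv2.error: OpenCV(4.12.0) /io/opencv/modules/imgproc/src/shapedescr.cpp:361: error: (-201:Incorrect size of input array) There should be at least 5 points to fit the ellipse in function 'fitEllipseNoDirect'
```

```bash
python3 - <<'E'
from h import *
T=cam('top');S=cam('side')
o=lambda x,y,s,u,v:((u+.5)/s-.5+x,(v+.5)/s-.5+y)
c=lambda p:np.array(p,float)
A,B,C,D=[c(o(268,143,6,*p)) for p in [(148,37),(387,155),(268,391),(23,268)]]
t=np.linalg.solve(np.c_[C-A,-(D-B)],B-A); pc=A+t[0]*(C-A); print('top centre px',pc)
h=o(304,181,12,196,79)
fl=o(286,173,12,193,70)
for z in (.115,.12,.125,.13,.135,.14,.145):
    a,b,f=ray(T,pc,z),ray(S,h,z),ray(T,fl,z-.007); 
    e=[np.linalg.norm(ray(T,p,z)-ray(T,q,z)) for p,q in((A,B),(B,C),(C,D),(D,A))]
    print(z,a[:2].round(4),b[:2].round(4),(a-b)[:2].round(4),'flapT',f[:2].round(4),'edge',np.mean(e).round(4))
E
```

```text
top centre px [302.07459836 177.73256516]
0.115 [ 0.6283 -0.0254] [ 0.6383 -0.0081] [-0.01   -0.0173] flapT [ 0.6276 -0.0241] edge 0.1502
0.12 [ 0.6272 -0.0253] [ 0.6348 -0.0116] [-0.0076 -0.0137] flapT [ 0.6266 -0.0239] edge 0.1497
0.125 [ 0.6261 -0.0252] [ 0.6313 -0.0151] [-0.0051 -0.0101] flapT [ 0.6255 -0.0238] edge 0.1492
0.13 [ 0.625  -0.0251] [ 0.6277 -0.0186] [-0.0027 -0.0064] flapT [ 0.6244 -0.0237] edge 0.1487
0.135 [ 0.6239 -0.0249] [ 0.6242 -0.0221] [-0.0003 -0.0028] flapT [ 0.6233 -0.0236] edge 0.1482
0.14 [ 0.6228 -0.0248] [ 0.6207 -0.0256] [0.0022 0.0008] flapT [ 0.6222 -0.0235] edge 0.1477
0.145 [ 0.6218 -0.0247] [ 0.6172 -0.0291] [0.0046 0.0045] flapT [ 0.6211 -0.0233] edge 0.1472
```

```bash
python3 -m inch '[[0,0,0,0,0,-0.3],[0,0,0,0,0,-0.6],[0,0,0,0,0,-0.6],[0,0,0,0,0,-0.6],[0,0,0,0,0,-0.6]]'|grep -E "posi|ft_force"
python3 -m inch '[[0,0,0,0,0,-0.6],[0,0,0,0,0,-0.6],[0,0,0,0,0,-0.6],[0,0,0,0,0,-0.6],[0,0,0,0,0,-0.32]]'|grep -E "posi|ft_force"
python3 go.py .5291 -.0209 .2345 -2.5
```

```text
position: [0.5, -0.2819, 0.2324]
ft_force: [0.1, -1.4, -5.1]
position: [0.5, -0.2819, 0.2324]
ft_force: [0.3, 0.7, -4.7]
t 14.15 pos [ 0.5    -0.2819  0.2324] shift [-0.121  1.747 -0.014] F [ 0.32  0.7  -4.75] w 0.0207 j [-0.65  0.43  1.38 -0.    1.33 -2.18]
turn/5deg [ 0.    -0.001  0.022] shift in target frame [-0.118  1.747 -0.014]
```

```bash
python3 -m inch '[[-0.009,0.07,0,0,0,0],[-0.009,0.12,0,0,0,0],[-0.009,0.14,0,0,0,0],[-0.009,0.14,0,0,0,0],[-0.009,0.14,0,0,0,0]]'|grep -E "posi|ft_force"
python3 -m inch '[[-0.009,0.14,0,0,0,0],[-0.009,0.14,0,0,0,0],[-0.009,0.14,0,0,0,0],[-0.009,0.14,0,0,0,0],[-0.009,0.14,0,0,0,0]]'|grep -E "posi|ft_force"
python3 -m inch '[[-0.009,0.14,0,0,0,0],[-0.009,0.14,0,0,0,0],[-0.009,0.1,0,0,0,0],[-0.004,0.057,0,0,0,0],[0,0,0,0,0,0]]'|grep -E "posi|ft_force"
python3 -m inch '[[0,0,0,0,0,0],[0,0,0,0,0,0]]' >/dev/null
python3 go.py .5291 -.0209 .2345 -2.5
python3 - <<'E'
from h import *
from red import blob
S=cam('side');e=blob(S);print(e); s=bot.get_state();z=s['position'][2]-.057+.007
print(ray(S,e[0][0],z),z,s['position'])
x,y,w,h,s=290,145,72,54,11
cv2.imwrite('pics/s7.png',cv2.resize(S[0][y:y+h,x:x+w,::-1],None,fx=s,fy=s,interpolation=cv2.INTER_CUBIC))
E
```

```text
position: [0.5109, -0.1889, 0.2326]
ft_force: [0.2, 0.8, -4.3]
position: [0.5221, -0.0847, 0.2325]
ft_force: [1.0, -0.7, -4.6]
position: [0.5295, -0.0205, 0.2325]
ft_force: [0.7, -0.0, -3.8]
t 16.27 pos [ 0.5295 -0.0215  0.2325] shift [ 0.003  0.004 -0.013] F [ 0.31  0.23 -4.19] w 0.0208 j [-0.19  0.35  1.51 -0.    1.28 -1.71]
turn/5deg [-0.001  0.    -0.009] shift in target frame [ 0.003  0.004 -0.013]Traceback (most recent call last):
  File "<stdin>", line 3, in <module>
  File "red.py", line 9, in blob
    return cv2.fitEllipse(cv2.convexHull(q.reshape(-1,1,2))),st[i]
           ~~~~~~~~~~~~~~^^^^^^^^^^^^^^^^^^^^^^^^^^^^^^^^^^^
cv2.error: OpenCV(4.12.0) /io/opencv/modules/imgproc/src/shapedescr.cpp:361: error: (-201:Incorrect size of input array) There should be at least 5 points to fit the ellipse in function 'fitEllipseNoDirect'
```

```bash
python3 - <<'E'
from h import *
T=cam('top');S=cam('side'); out=[]
for C in(T,S):
    p=proj(C,(.621,-.026,.182)); print(p)
    x,y=int(p[0])-36,int(p[1])-26
    if C is T: x+=0
    out.append(cv2.resize(C[0][y:y+52,x:x+72,::-1],None,fx=5.5,fy=5.5,interpolation=cv2.INTER_CUBIC)); print(x,y)
    im=C[0].astype(int); q=np.argwhere((im[...,0]>1.8*im[...,1])&(im[...,0]>70)&(im[...,0]>1.8*im[...,2])); q=q[(q[:,1]>250)&(q[:,1]<430)]; print(len(q),q.mean(0) if len(q) else 0)
cv2.imwrite('pics/m8.png',np.hstack(out))
E
```

```text
[302.74562226 175.48323748]
266 149
0 0
[320.80961354 176.31033485]
284 150
111 [176.54954955 321.04504505]
```

View pics/m8.png

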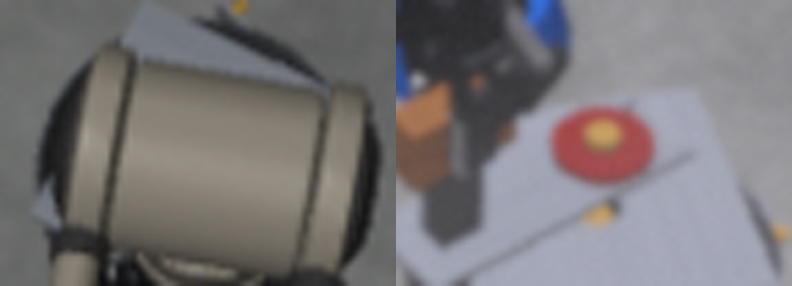

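The plug is level on the lifter: side crop (603,146) matches my prediction to 0.3 px. Top view is blocked by the wrist. I'll lower and feel for the plate.

```bash
python3 -m inch '[[0,0,0.03,0,0,0],[0,0,0.05,0,0,0],[0,0,0.04,0,0,0],[0,0,0.02,0,0,0],[0,0,0,0,0,0]]'|grep -E "posi|ft_force"
for i in 1 2 3 4 5 6; do python3 -m inch '[[0,0,0.01,0,0,0],[0,0,0,0,0,0]]'|grep -E "posi|ft_force"; done
```

```text
position: [0.5294, -0.0209, 0.2112]
ft_force: [-0.5, 0.2, -3.2]
position: [0.5296, -0.0209, 0.21]
ft_force: [0.3, 0.5, -5.3]
position: [0.5294, -0.0209, 0.2084]
ft_force: [-0.4, -0.4, -4.4]
position: [0.5295, -0.0209, 0.2069]
ft_force: [0.8, -1.0, -4.5]
position: [0.5294, -0.0209, 0.2054]
ft_force: [-0.2, -0.9, -4.4]
position: [0.5294, -0.0209, 0.2038]
ft_force: [-0.4, 0.3, -4.5]
position: [0.5294, -0.0209, 0.2024]
ft_force: [0.1, -0.5, -4.1]
```

```bash
for i in 1 2 3 4 ; do python3 -m inch '[[0,0,0.008,0,0,0],[0,0,0,0,0,0]]'|grep -E "posi|ft_force"; done
python3 -c "
from h import *
S=cam('side')
im=S[0].astype(int); q=np.argwhere((im[...,0]>1.8*im[...,1])&(im[...,0]>70)&(im[...,0]>1.8*im[...,2])); q=q[(q[:,1]>250)&(q[:,1]<430)]; m=q.mean(0)[::-1]; z=bot.get_state()['position'][2]-.05;print(len(q),m,ray(S,m,z),z,ray(S,m,z+.003))"
```

```text
position: [0.5295, -0.0209, 0.2012]
ft_force: [0.4, -0.5, -4.7]
position: [0.5295, -0.0209, 0.2]
ft_force: [0.4, -0.4, -4.6]
position: [0.5295, -0.0209, 0.1988]
ft_force: [0.3, -0.3, -3.9]
position: [0.5295, -0.0209, 0.1977]
ft_force: [0.6, 0.2, -5.1]
104 [320.39423077 185.77884615] [ 0.61993138 -0.02805024  0.14769441] 0.147694405383833 [ 0.61779841 -0.03016555  0.15069441]
```

```bash
for i in 1 2 3 4 5; do python3 -m inch '[[0,0,0.006,0,0,0],[0,0,0,0,0,0],[0,0,0,0,0,0]]'|grep -E "posi|ft_force"; python3 -c "
from station import bot
print([bot.get_state()['wrist_torque'].round(3)])"; done
```

```text
position: [0.5295, -0.0209, 0.1969]
ft_force: [-2.1, 0.5, -1.5]
[array([-0.032,  0.203,  0.007])]
position: [0.5295, -0.0209, 0.1961]
ft_force: [-1.9, -0.9, -0.8]
[array([ 0.015,  0.301, -0.003])]
position: [0.5295, -0.0209, 0.1952]
ft_force: [-3.2, 0.4, 1.4]
[array([0.009, 0.483, 0.011])]
position: [0.5295, -0.0209, 0.1943]
ft_force: [-4.1, 1.1, 3.5]
[array([ 0.01 ,  0.593, -0.062])]
position: [0.5295, -0.0208, 0.1935]
ft_force: [-5.3, 2.0, 4.7]
[array([-0.005,  0.758, -0.015])]
```

```bash
python3 -m inch '[[0,0,-0.008,0,0,0],[0,0,0,0,0,0],[0,0,0,0,0,0]]'|grep -E "posi|ft_force"
python3 - <<'E'
from h import *
S=cam('side'); s=bot.get_state(); z=s['position'][2]-.057
im=S[0].astype(int); q=np.argwhere((im[...,0]>1.8*im[...,1])&(im[...,0]>70)&(im[...,0]>1.8*im[...,2])); q=q[(q[:,1]>250)&(q[:,1]<430)]; m=q.mean(0)[::-1]
print(s['position'],m,'exp seated',proj(S,(.621,-.026,z+.0075)),'exp +5mm',proj(S,(.621,-.026,z+.0125)),ray(S,m,z+.0075))
o=[cv2.resize(S[0][160:205,290:350,::-1],None,fx=12,fy=12,interpolation=cv2.INTER_CUBIC)]
cv2.imwrite('pics/s9.png',o[0])
E
```

```text
position: [0.5295, -0.0209, 0.1943]
ft_force: [-5.2, 1.0, 3.9]
[ 0.52950537 -0.02085495  0.19434212] [320.36448598 186.28037383] exp seated [320.13123352 185.92653681] exp +5mm [320.22068027 184.66116512] [ 0.62056034 -0.02745027  0.14484212]
```

View pics/s9.png

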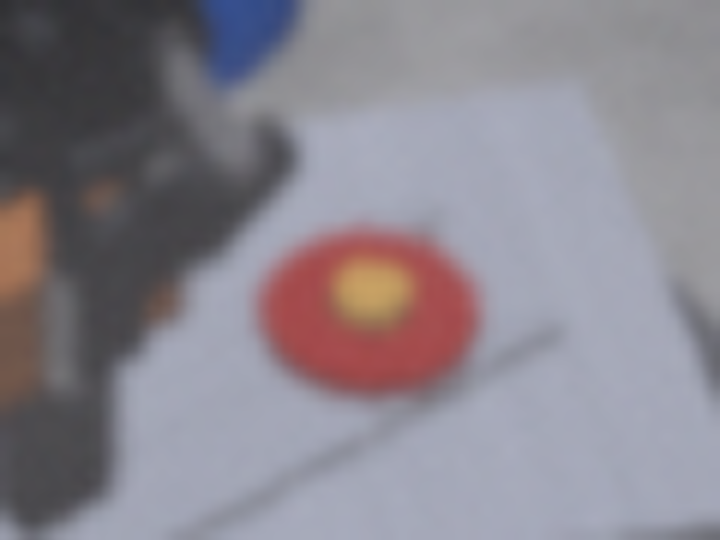

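Side view shows the plug level with its flange on the blade: centroid (320.4,186.3) fits "seated", not "raised". I'll lighten slightly and draw back.

```bash
python3 -m inch '[[0,0,-0.006,0,0,0],[0,0,0,0,0,0],[0,0,0,0,0,0]]'|grep -E "posi|ft_force"
python3 -m inch '[[0.03,0,0,0,0,0],[0.04,0,0,0,0,0],[0,0,0,0,0,0]]'|grep -E "posi|ft_force"
```

```text
position: [0.5296, -0.0209, 0.1951]
ft_force: [-3.7, 0.8, 2.2]
position: [0.5191, -0.0206, 0.1956]
ft_force: [2.6, 0.1, -0.3]
```

```bash
python3 -m inch '[[0.04,0,0.003,0,0,0],[0.04,0,0,0,0,0],[0,0,0,0,0,0]]'|grep -E "posi|ft_force"
python3 -m inch '[[0.04,0,0.0,0,0,0],[0.04,0,0,0,0,0],[0,0,0,0,0,0]]'|grep -E "posi|ft_force"
```

```text
position: [0.5073, -0.02, 0.1952]
ft_force: [2.3, -0.7, 0.8]
position: [0.4952, -0.0195, 0.1951]
ft_force: [2.5, -0.4, 1.5]
```

```bash
cat > sd.py <<'E'
from h import *
S=cam('side'); s=bot.get_state()
im=S[0].astype(int); q=np.argwhere((im[...,0]>1.8*im[...,1])&(im[...,0]>70)&(im[...,0]>1.8*im[...,2])); q=q[(q[:,1]>305)&(q[:,1]<340)&(q[:,0]>165)&(q[:,0]<210)]; m=q.mean(0)[::-1]
print(s['t'],s['position'],len(q),m,'at plate+3mm',ray(S,m,.143))
E
python3 sd.py
```

```text
23.45 [ 0.49527041 -0.0194816   0.19502825] 99 [319.26262626 186.39393939] at plate+3mm [ 0.61919046 -0.02451219  0.143     ]
```

```bash
for i in 1 2; do python3 -m inch '[[0.04,0,0,0,0,0],[0.04,0,0,0,0,0],[0,0,0,0,0,0]]'|grep -E "posi|ft_force";done
python3 -m inch '[[0.05,0,0,0,0,0],[0.05,0,0,0,0,0],[0.03,0,0,0,0,0]]'|grep -E "posi|ft_force"
python3 sd.py
```

```text
position: [0.4827, -0.0189, 0.1949]
ft_force: [2.9, -0.7, 0.8]
position: [0.4698, -0.0182, 0.1947]
ft_force: [-1.3, -0.6, 2.5]
position: [0.451, -0.0174, 0.1949]
ft_force: [1.5, -0.9, 0.8]
24.625 [ 0.4506015  -0.01738349  0.19483845] 95 [319.45263158 187.72631579] at plate+3mm [ 0.61606926 -0.02873824  0.143     ]
```

```bash
python3 -m inch '[[0,0,-0.05,0,0,0],[0,0,-0.1,0,0,0],[0,0,-0.15,0,0,0],[0,0,-0.1,0,0,0],[0,0,0,0,0,0]]'|grep -E "posi|ft_force"
python3 sd.py
python3 -m inch '[[0,0,0,0,0,1],[0,0,0,0,0,1],[0,0,0,0,0,1],[0,0,0,0,0,1],[0,0,0,0,0,1]]' >/dev/null
python3 -m inch '[[0,0,0,0,0,0.42],[0,0,0,0,0,0]]'
python3 go.py .45 -.25 .25 -29.6
```

```text
position: [0.4514, -0.0174, 0.2553]
ft_force: [0.1, -0.6, -1.7]
25.3 [ 0.45103051 -0.01734613  0.25445338] 72 [320.375      187.90277778] at plate+3mm [ 0.61758315 -0.03089752  0.143     ]
t: 26.18
position: [0.4512, -0.0174, 0.2542]
eef_rot: [-0.001, 0.255, 0.967, 0.0]
ft_force: [0.5, 0.1, -2.7]
gripper_width: 0.0207
grasp_force: 98.8
t 26.18 pos [ 0.4512 -0.0174  0.2542] shift [-0.758 -1.353  0.028] F [ 0.55  0.13 -2.72] w 0.0207 j [-0.21  0.19  1.67  0.    1.28 -1.26]
turn/5deg [-0.004 -0.017  0.011] shift in target frame [-0.759 -1.352  0.028]
```

```bash
python3 -m inch '[[-0.126,-0.225,0,0,0,0],[-0.126,-0.225,0,0,0,0],[-0.126,-0.225,0,0,0,0],[-0.126,-0.225,0,0,0,0],[-0.126,-0.225,0,0,0,0]]' >/dev/null
python3 -m inch '[[-0.126,-0.225,0,0,0,0],[0,0,0.2,0,0,0],[0,0,0.3,0,0,0],[0,0,0.3,0,0,0],[0,0,0.3,0,0,0]]' >/dev/null
python3 -m inch '[[0,0,0.1,0,0,0],[0,0,0,0,0,0],[0,0,0,0,0,0]]'
python3 - <<'E'
from h import *
T=cam('top');S=cam('side');o=[]
for C in(T,S):
    p=proj(C,(.621,-.026,.145)).astype(int); x,y=p[0]-25,p[1]-25
    o.append(cv2.resize(C[0][y:y+50,x:x+50,::-1],None,fx=8,fy=8,interpolation=cv2.INTER_CUBIC)); print(x,y)
cv2.imwrite('pics/m10.png',np.hstack(o))
E
```

```text
t: 27.8
position: [0.4513, -0.2504, 0.0765]
eef_rot: [0.001, 0.255, 0.967, -0.001]
ft_force: [0.7, 0.4, -1.9]
gripper_width: 0.0209
grasp_force: 99.1
277 152
295 160
```

View pics/m10.png

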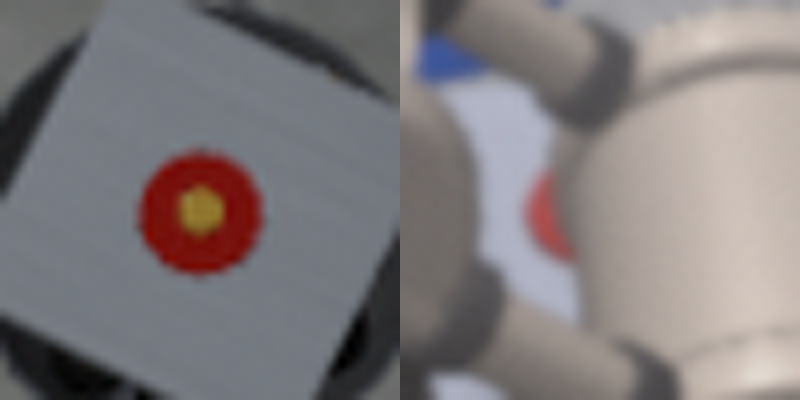

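The top view shows the plug home and level in the plate's centre (flange at (200,213), boss at (201,211)). The arm hides it in the side view. I'll set the lifter down now.

```bash
python3 -m inch '[[0,0,0.06,0,0,0],[0,0,0.05,0,0,0],[0,0,0,0,0,0]]'|grep -E "posi|ft_force"
for i in 1 2 3; do python3 -m inch '[[0,0,0.006,0,0,0],[0,0,0,0,0,0]]'|grep -E "posi|ft_force"; done
```

```text
position: [0.4499, -0.2494, 0.0577]
ft_force: [0.4, 0.2, -2.4]
position: [0.4502, -0.2496, 0.0574]
ft_force: [-0.1, 0.2, -2.0]
position: [0.4503, -0.2496, 0.0571]
ft_force: [-2.1, 1.4, 3.8]
position: [0.4503, -0.2495, 0.057]
ft_force: [-4.7, 3.5, 13.0]
```

```bash
python3 -m inch '[[0,0,-0.003,0,0,0],[0,0,0,0,0,0],[0,0,0,0,0,0]]' - 20|grep -E "posi|force"
python3 -m inch '[[0,0,0,0,0,0],[0,0,0,0,0,0],[0,0,0,0,0,0],[0,0,0,0,0,0]]' 0.1
python3 -m inch '[[0,0,-0.05,0,0,0],[0,0,-0.15,0,0,0],[0,0,-0.25,0,0,0],[0,0,-0.3,0,0,0],[0,0,-0.3,0,0,0]]'
python3 -m inch '[[0.2,0,0,0,0,0],[0.2,0,0,0,0,0],[0.2,0,0,0,0,0],[0,0,0,0,0,0],[0,0,0,0,0,0]]'
python3 - <<'E'
from h import *
S=cam('side');C=cam('top');sc=5
for n,c,X in(('side',S,(.49,-.27,.03)),('top',C,(.49,-.27,.03))):
    im=c[0].astype(int);x,y=proj(c,X).astype(int);q=np.argwhere((im[...,0]>1.6*im[...,2])&(im[...,0]<1.8*2*im[...,1])&(im[...,0]>90)&(im[...,1]>40))
    q=q[(abs(q[:,1]-x)<45)&(abs(q[:,0]-y)<45)];print(n,len(q),q.mean(0)[::-1],'expect grip',proj(c,(.4503,-.2495,.08)))
E
```

```text
position: [0.4503, -0.2495, 0.057]
ft_force: [-3.2, 2.7, 8.5]
grasp_force: 100.5
t: 29.9
position: [0.4502, -0.2496, 0.056]
eef_rot: [-0.0, 0.255, 0.967, 0.0]
ft_force: [0.9, 0.3, -0.5]
gripper_width: 0.0467
grasp_force: 0.0
t: 30.52
position: [0.45, -0.2495, 0.2155]
eef_rot: [0.0, 0.255, 0.967, -0.0]
ft_force: [0.3, -0.1, -0.9]
gripper_width: 0.0474
grasp_force: 0.0
t: 31.15
position: [0.3725, -0.2056, 0.2142]
eef_rot: [0.001, 0.255, 0.967, -0.0]
ft_force: [-0.0, -0.3, -0.3]
gripper_width: 0.0471
grasp_force: 0.0
side 334 [330.74850299 286.19760479] expect grip [328.58933903 286.31542846]
top 0 [nan nan] expect grip [369.1537111  231.18710852]<stdin>:5: RuntimeWarning: Mean of empty slice.
  ret = um.true_divide(
```

```bash
python3 sd.py; python3 -c "
from station import hand_in
print(hand_in())"
```

```text
31.3 [ 0.37252051 -0.20555373  0.21361368] 75 [321.82666667 188.02666667] at plate+3mm [ 0.6203706  -0.03384719  0.143     ]
the job is handed in; nothing more can be done
None
```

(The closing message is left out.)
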